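# Index the punch turret and lock it

## Robot

A 6-joint arm with a two-finger parallel gripper is mounted at the origin on the work surface. World frame = base frame: x ahead of the robot, y to its left, z up, the work surface at z = 0. Lengths are in m, angles in degrees, forces in N, time in s.
With the tool pointing down it reaches from about 0.325 to 0.875 m from the base axis. Payload 4.4 kg.
Tool frame: the origin (TCP) lies between the finger pads; the fingertips stand 22 mm ahead of it and the grasp point (between the pads) lies 3 mm ahead of it; z points along the fingers, y is the line along which they close (so a half turn about z gives the same grasp; the last joint's range is limited). The gripper opens to 85 mm and grips with 20 to 120 N. Pads are 22 mm wide; open, the fingers measure 114 mm over their backs; the gripper's body (76 mm by 85 mm) begins 54 mm behind the grasp point. The pads swing forward as they close: fully open they stand 13 mm farther back than shut.
Start: joints at [56.121, 11.837, 88.321, -0, 79.842, -8.623], TCP at [0.245, 0.52, 0.253] pointing down, gripper open.
Joint ranges: [-156.59, 156.59], [-49.26, 127.26], [12.9, 141.05], [-63.56, 243.56], [4.71, 150.69], [-161.64, 161.64]. Speed limits (degrees/s): [159.86, 159.86, 180, 180, 180, 180].

## Interface

Orientations are given as [roll, pitch, yaw] about the fixed x, y, z axes, in that order (R = Rz(yaw) Ry(pitch) Rx(roll)).
In Python, from rig import env, viewer, order, finder gives the robot as it stands. The module is installed in compiled form; this text tells all that it offers.
- The arm moves only by the tool send_rows, never from a script. Its arguments are lists of equal length, an entry for each row: "linear": the shift along the tool's x, y, z in mm, a list of three; "rotation": the turn, a rotation vector about the tool's x, y, z in degrees, a list of three; "hand": the opening, from -1 (shut) to 1 (fully open). In form: {"linear": [[dx, dy, dz], ...], "rotation": [[rx, ry, rz], ...], "hand": [hand, ...]}. A call has 1 to 8 rows; each row shifts and turns the commanded pose from where the row before left it, along the tool's axes as they then stand; what a row does not reach is not made up. A row lasts 1/12 s, in which the tool goes at most 41.7 mm and 7.16 degrees, less where a joint would pass 70% of its speed; a pose out of reach is approached as far as the arm can. A call is refused whole if a number of a shift passes 41.7 or a number of a turn 7.16, either way. A call with a gripper value outside its range is refused whole. The fingers move at their own pace and stop on an object; the grip force is fixed at half the most. Time passes only in rows, so rows that do not move let the fingers close. It gives the time, the measured TCP pose, the force, the opening and the grip force at its end, in the units of the state.
- env.observe(): the state, without advancing time (a new reading comes with each control period).
- viewer.read_camera(name): name is "scene" or "top"; returns the picture (400x640x3 uint8, red, green, blue); there is no depth.
- viewer.camera_params(name): a dict with "fovy" (degrees; the focal length in pixels is half the picture's height over the tangent of half this angle, whatever the lens; pixels are square), "cx", "cy" (the principal point, pixels), "k1" (the pictures are not rectified: a ray, as slopes to the right and down, at radius r is drawn at 1 + k1 r^2 times it, then the intrinsics apply), "R" (3x3) and "t" (3): a world point X has camera coordinates R X + t. Camera axes: x right, y down, z forward; pixel columns grow to the right and rows downward; lengths in m; the calibration is good to about 2 mm. A picture is of the moment at which its call begins. camera_params takes no time and is no camera call.
- order.hand_in(): hands the job in; it is judged then, once.
Trained networks look in the newest picture that a camera, given by its name, has taken for a name from the list of things; names that differ only in an ending like _2 or _b are one class to them, and where a whole thing is asked for, a point or a joint stands for the part that bears it (a point fixed in the world has none). Each returns a list of dicts, best first, with "score" (0 to 1); they miss things now and then, are a little off and sometimes report something else, mostly with a low value. They report only what shows in the picture. A call takes as long as a camera call.
- finder.boxes_of(camera, thing): "position" ([x, y, z] in m, in world coordinates, good to about 4 mm: the middle of the surface that is visible of it).
- finder.regions_of(camera, thing): "region" (400x640 bool, what is visible of it).
The state is a dict: "time_s": time; "qpos": joint angles; "joint_velocities": joint speeds; "joint_efforts": joint torques, N m; "tool_pos": TCP position; "tool_rot": TCP orientation; "ft_force": force on the tool from outside, world axes, zero at the start; "moment": the same for the moment, N m; "finger_gap": finger opening in m; "finger_force": force on a finger pad.
Only numpy, scipy, OpenCV 4.12 (cv2) and the standard library are available. Lean on these libraries where they do the work, as an engineer would, in place of code of your own. Each camera call takes 0.05 s, during which the arm holds its last target. There are 200 camera calls.

## Task

Get the hand punch ready for the mallet: with a fingertip, push the turret round by its arm until the die with the red cap stands straight over the round steel anvil. Only then push the black-knobbed lock lever all the way over towards the anvil end of the base. Just push, grip nothing; leave the brass tag on the anvil, the spare die on the base and everything else on the bench where they are, and finish with the hand clear.

Things in the scene. Friction and masses are not known exactly. Their poses are not given: they have to be found in the camera images.
- press: Dark green cast-iron punch stand, fixed to the bench. Base plate 270 (x) x 250 (y) x 30 mm thick, with an ear at -y for the lock lever (110 mm wide in x, to y = -220 mm). Origin: underside, on the column axis (column radius 24 mm above its flared foot); z up, +x from the column to the anvil. Between the turret arms is free air down to the plate, but for column, anvil and spare die.
- anvil (a point): Centre of the top face of the round steel anvil (52 mm diameter, top 70 mm above the bench), 100 mm from the column axis along the stand's +x. A short yellow mark on the base plate shows just outward of it. A loose brass tag lies on it.
- turret (a joint): Angle of the turret on the vertical column axis, rad, growing anticlockwise seen from above. The red die is over the anvil at 0 and at any multiple of 2 pi (6.283); it turns freely either way (stops only at +-12). Friction of about 0.2 N m holds it where it is left: some 3 N at 65 mm from the axis turns it.
- hub (a point): Centre of the turret's hub, on the axis, 130 mm above the bench, level with the middle of the arms. The hub is a dark disc, radius 32 mm, top 147 mm; a stud (radius 14 mm) rises to 159 mm. Three aluminium arms 120 degrees apart reach out from it, each 22 mm wide and 20 mm thick (120 to 140 mm above the bench) out to 83 mm from the axis.
- red_cap (a point): Centre of the top of the red cap (radius 15 mm), 167 mm above the bench, 100 mm from the turret axis. The cap tops a boss of radius 17 mm (115 to 145 mm above the bench) at the end of its arm; straight below hangs its steel die, radius 9 mm, foot 89 mm above the bench. The blue and white arms are alike: anticlockwise seen from above, red, blue, white.
- lock (a joint): Lock lever, rad: 0 = leaning fully to the stand's -x, away from the anvil end (unlocked); 1.0 = leaning fully to the stand's +x, the anvil end (locked, against its stop). It turns about a level axis along the stand's y, 52 mm above the bench at x = 0, y = -175 mm of the stand. It stays where left; about 1 N at the knob moves it. Starts within 0.12 of 0.
- lock_tip (a point): Centre of the lever's black ball knob (radius 13 mm), 80 mm from the lever's pivot along a steel rod of radius 5 mm; 122 mm above the bench at either end of its swing and 132 mm midway. The lever leans 0.5 rad from vertical at each end.
- tag: Loose brass tag 34 x 22 x 5 mm lying on the anvil, its underside (origin) 70 mm above the bench. It has to stay there.
- spare: Loose spare steel die standing on the base plate, 45 mm tall, radius 11 mm (15 mm at its head, top 75 mm above the bench, below the sweep of the dies), near the corner of the stand at -x, +y. Origin: centre of its underside. To be left standing.
- mallet: Wooden mallet lying on the bench, about 230 mm long: head 60 x 100 x 60 mm at its +x end, handle to -x. To be left alone.
- mug: Dark brown mug, radius 41 mm, 95 mm tall, standing. To be left alone.
- spray: Pale spray bottle with yellow head, radius 40 mm, 220 mm tall, standing. To be left alone.
- glue: Jar of amber glue with orange cap, radius 34 mm, 85 mm tall, standing. To be left alone.
- awl: Awl with a dark red handle lying on the bench, 150 mm long, 26 mm thick. To be left alone.

How it is judged:
By the outcome, as a careful person would: the job done as asked, in the order asked, and still so for the second after the job is handed in, with the robot touching nothing.
It also fails if it takes over 58 s, if anything falls off the work surface, if the arm or the gripper's body presses on something with over 40 N, if the wrist force passes 120 N, or if a joint passes its speed limit or range.

## Working session

There is one attempt and no reset: what is moved stays moved. The work goes in short steps, Python scripts to look and compute and a tool call to move; the robot and the scene stay as the last step left them, time stands still between calls to the robot, and variables do not carry over. Pictures are saved under pics/ and viewed, at most 10 in all, crops included, and the job is handed in when it is done.

Besides the shell and the picture viewer there is one more tool, called as name(argument=value, ...) on one line, values as JSON. send_rows: Moves the arm, as the interface text tells. Its arguments: {"type":"object","properties":{"linear":{"type":"array","items":{"type":"array","items":{"type":"number"}}},"rotation":{"type":"array","items":{"type":"array","items":{"type":"number"}}},"hand":{"type":"array","items":{"type":"number"}}},"required":["linear","rotation","hand"]}

```bash
mkdir -p pics
cat > h.py <<'E'
import numpy as np, cv2
from rig import env, viewer, order, finder
def cam(n):
    p=viewer.camera_params(n); f=200/np.tan(np.radians(p['fovy'])/2)
    return p,f,np.array(p['R']),np.array(p['t'])
def proj(n,X):
    p,f,R,t=cam(n); c=R@np.array(X,float)+t; s=c[:2]/c[2]; s=s*(1+p['k1']*(s@s))
    return s*f+[p['cx'],p['cy']]
def atz(n,uv,z):
    p,f,R,t=cam(n); d=(np.array(uv,float)-[p['cx'],p['cy']])/f; s=d.copy()
    for _ in range(30): s=d/(1+p['k1']*(s@s))
    o=-R.T@t; v=R.T@np.array([s[0],s[1],1]); return o+v*(z-o[2])/v[2]
def snap(n,fn,sc=1):
    im=viewer.read_camera(n); cv2.imwrite('pics/'+fn,im[:,:,::-1]); return im
E
python3 - <<'E'
from h import *
for n in ('top','scene'):
    snap(n,n+'1.png')
    for th in ('press','hub','red_cap','lock_tip','tag','spare','mug','spray','glue','mallet','awl','anvil','turret'):
        for r in finder.boxes_of(n,th)[:2]: print(n,th,round(r['score'],2),np.round(r['position'],3))
    p=cam(n); print(n, np.round(-p[2].T@p[3],3))
print(env.observe())
E
```

```text
top press 0.84 [ 0.541 -0.037  0.032]
top press 0.19 [ 0.534 -0.008  0.148]
top hub 0.6 [ 0.535 -0.01   0.15 ]
top red_cap 0.61 [ 0.532 -0.01   0.148]
top lock_tip 0.43 [ 0.517 -0.19   0.13 ]
top tag 0.4 [ 0.645 -0.016  0.073]
top spare 0.57 [0.442 0.048 0.075]
top mug 0.81 [ 0.686 -0.367  0.044]
top spray 0.87 [0.619 0.406 0.14 ]
top glue 0.74 [0.5   0.384 0.086]
top mallet 0.77 [ 0.444 -0.42   0.051]
top awl 0.58 [0.262 0.277 0.023]
top anvil 0.65 [ 0.541 -0.036  0.032]
top anvil 0.26 [ 0.523 -0.192  0.131]
top turret 0.75 [ 0.525 -0.007  0.146]
top [ 0.404 -0.004  1.451]
scene press 0.9 [0.57  0.004 0.03 ]
scene press 0.43 [0.276 0.282 0.022]
scene hub 0.83 [0.535 0.006 0.143]
scene red_cap 0.91 [0.535 0.003 0.141]
scene lock_tip 0.41 [ 0.53  -0.189  0.113]
scene tag 0.44 [0.57  0.007 0.031]
scene tag 0.43 [ 0.651 -0.016  0.074]
scene spare 0.64 [0.454 0.059 0.06 ]
scene mug 0.93 [ 0.692 -0.344  0.061]
scene spray 0.91 [0.648 0.43  0.131]
scene glue 0.56 [0.497 0.39  0.086]
scene glue 0.18 [0.571 0.006 0.032]
scene mallet 0.57 [ 0.466 -0.406  0.041]
scene awl 0.68 [ 0.537 -0.     0.142]
scene anvil 0.64 [0.568 0.008 0.03 ]
scene turret 0.69 [0.534 0.003 0.144]
scene [1.209 0.542 0.97 ]
{'time_s': 1.4, 'qpos': array([ 5.61206394e+01,  1.18393923e+01,  8.83221864e+01,  1.05429658e-03,
        7.98386271e+01, -8.62200047e+00]), 'joint_velocities': array([-0.00634377,  0.02213352,  0.07583493, -0.08712512,  0.0206657 ,
       -0.01157371]), 'joint_efforts': array([ 5.49324832e-04, -3.83035684e+01, -2.91967446e+01, -6.81870210e-05,
        7.42900411e-04,  1.30268916e-05]), 'tool_pos': array([0.24534634, 0.52004147, 0.25325484]), 'tool_rot': array([-1.79999952e+02, -1.05688007e-03,  1.54742454e+02]), 'ft_force': array([-0.15524091,  0.41145751, -0.6250223 ]), 'moment': array([0.02327221, 0.00853283, 0.00402519]), 'finger_force': 0.0, 'finger_gap': 0.0854108188215101}
```

View pics/top1.png

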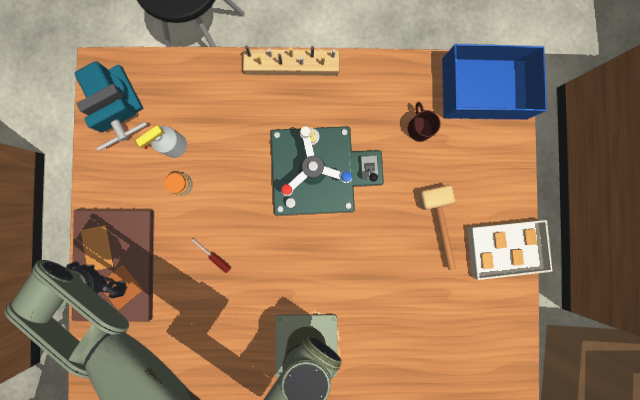

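View pics/scene1.png

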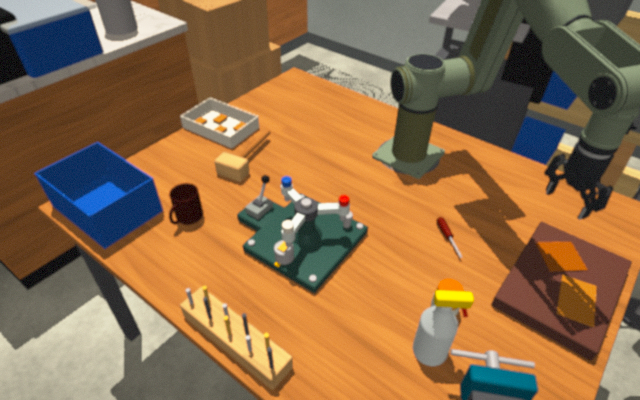

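Top view: hub about (313,166), red cap (287,189), blue (346,177), white (305,132) near the anvil, and the lock knob (374,177). Next I measure these precisely.

```bash
cat >> h.py <<'E'
def blob(im,kind,box=None):
    h=cv2.cvtColor(im,cv2.COLOR_RGB2HSV).astype(int); H,S,V=h[...,0],h[...,1],h[...,2]
    m={'red':((H<6)|(H>174))&(S>170)&(V>120),'blue':(H>105)&(H<125)&(S>130)&(V>120),'yellow':(H>18)&(H<32)&(S>110)&(V>150),
       'green':(H>60)&(H<95)&(S>50)&(V<110)}[kind].astype(np.uint8)
    if box: k=np.zeros_like(m); k[box[1]:box[3],box[0]:box[2]]=1; m*=k
    return m
def cen(m): y,x=np.nonzero(m); return np.array([x.mean(),y.mean()]),len(x)
E
python3 - <<'E'
from h import *
im=cv2.imread('pics/top1.png')[:,:,::-1].copy(); sc=cv2.imread('pics/scene1.png')[:,:,::-1].copy()
B=(250,110,400,230)
for k in('red','blue','yellow'):
    c,n=cen(blob(im,k,B)); print(k,c,n,atz('top',c,.03 if k=='yellow' else .167)[:2].round(4))
for k,b in(('red',(330,180,360,215)),('blue',(275,170,300,195))):
    c,n=cen(blob(sc,k,b)); print('scene',k,c,n,atz('scene',c,.162)[:2].round(4))
m=blob(im,'green',B); m=cv2.morphologyEx(m,cv2.MORPH_CLOSE,np.ones((9,9)))
m2=cv2.morphologyEx(m,cv2.MORPH_OPEN,np.ones((41,41)))
for q in (m,m2):
    c=max(cv2.findContours(q,0,1)[0],key=cv2.contourArea); r=cv2.minAreaRect(c)
    P=[atz('top',p,.03)[:2] for p in cv2.boxPoints(r)]; print(np.round(P,4).tolist(),np.mean(P,0).round(4),[np.round(np.degrees(np.arctan2(*(P[(i+1)%4]-P[i])[::-1])),1) for i in range(4)],[np.linalg.norm(P[(i+1)%4]-P[i]).round(3) for i in range(4)])
print(proj('top',[.53,-.01,.159]))
cv2.imwrite('pics/c1.png',cv2.resize(im[110:230,255:400,::-1],None,fx=5,fy=5,interpolation=cv2.INTER_CUBIC))
cv2.imwrite('pics/c2.png',cv2.resize(sc[160:300,230:375,::-1],None,fx=4,fy=4,interpolation=cv2.INTER_CUBIC))
E
```

```text
red [286.29166667 189.01388889] 72 [0.4791 0.0571]
blue [346.4        175.86666667] 75 [ 0.5167 -0.1114]
yellow [312.45945946 136.32432432] 37 [ 0.6523 -0.0169]
scene red [343.7012987  200.54545455] 77 [0.4812 0.0608]
scene blue [286. 180.] 51 [ 0.5141 -0.112 ]
[[0.6723, 0.1132], [0.6773, 0.0097], [0.4134, -0.0024], [0.4088, 0.1]] [0.5429 0.0551] [np.float64(-87.2), np.float64(-177.4), np.float64(92.6), np.float64(2.9)] [np.float64(0.104), np.float64(0.264), np.float64(0.102), np.float64(0.264)]Traceback (most recent call last):
  File "<stdin>", line 11, in <module>
ValueError: max() iterable argument is empty
```

Run:
```python
from h import *
from scipy.optimize import least_squares
im=viewer.read_camera('top'); R=finder.regions_of('top','press'); sc=cv2.imread('pics/scene1.png')[:,:,::-1].copy()
m=R[0]['region'].astype(np.uint8); print(R[0]['score'],m.sum())
c=max(cv2.findContours(m,0,1)[0],key=cv2.contourArea)[:,0,:]
hull=cv2.convexHull(c)
r=cv2.approxPolyDP(hull,4,True)[:,0,:]; print(r.tolist())
for p in r: print(atz('top',p,.03)[:2].round(4))
L=finder.regions_of('top','lock_tip'); 
for l in L[:2]: print(l['score'],cen(l['region']))
print(proj('top',[.5467,-.0163,.159]))
cv2.imwrite('pics/c1.png',cv2.resize(im[110:230,255:400,::-1],None,fx=5,fy=5,interpolation=cv2.INTER_CUBIC))
cv2.imwrite('pics/c2.png',cv2.resize(sc[160:300,230:375,::-1],None,fx=4,fy=4,interpolation=cv2.INTER_CUBIC))
```

```text
0.64 7851
[[381, 151], [382, 183], [353, 211], [274, 214], [271, 130], [348, 127]]
[ 0.6075 -0.2317]
[ 0.507  -0.2342]
[ 0.4196 -0.1433]
[0.4098 0.1011]
[0.6714 0.1125]
[ 0.6825 -0.1282]
0.45 (array([372.5, 175.7]), 80)
[312.57919401 165.40529958]
```

View pics/c1.png

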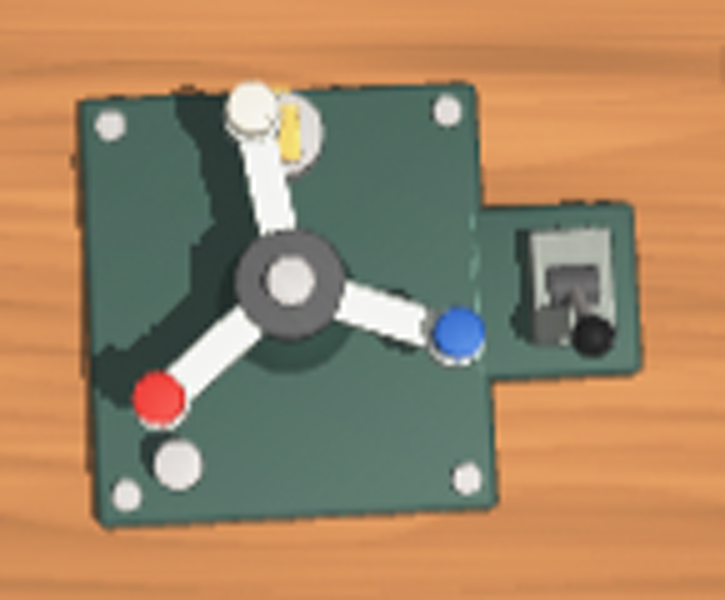

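View pics/c2.png

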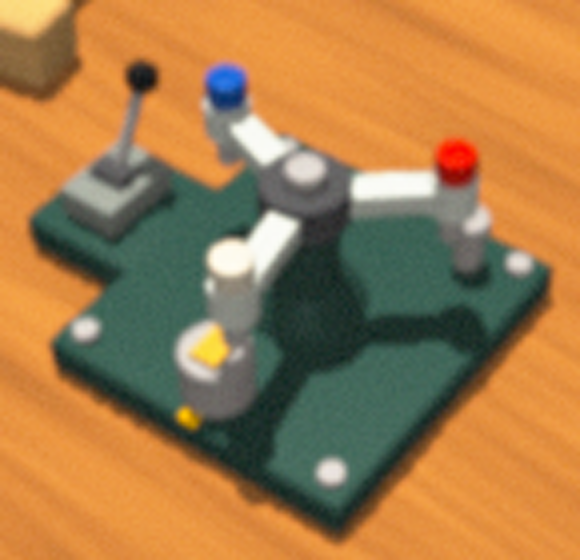

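Crops show the plate corners at about (271,130), (350,127), (354.4,211.6) and (275.4,215). The hub is at (312.8,166), and the knob leans to -x at (373.4,177.4). Next I fit the stand pose.

Run:
```python
from h import *
A=lambda u,v,z:atz('top',[255+u/5,110+v/5],z)[:2]
C=[A(*p,.03) for p in((80,100),(475,85),(497,508),(102,525))]
print('corners',np.round(C,4).tolist(),'mean',np.mean(C,0).round(4))
for i in range(4):
    d=C[(i+1)%4]-C[i]; print(np.linalg.norm(d).round(4),np.degrees(np.arctan2(d[1],d[0])).round(2))
print('bolts',[A(*p,.035).round(4).tolist() for p in((110,126),(447,110),(467,478),(127,495))])
print('stud',A(291,280,.159),'hub',A(291,287,.147),'white',A(252,108,.167),'red',A(159,398,.167),'blue',A(459,332,.167),'knob',A(592,337,.125))
S=lambda u,v,z:atz('scene',[230+u/4,160+v/4],z)[:2]
print('scene stud',S(306,168,.159),'white',S(230,253,.164),'red',S(456,158,.16),'blue',S(226,87,.16),'knob',S(142,76,.122))
```

```text
corners [[0.6714, 0.1125], [0.6826, -0.1345], [0.4177, -0.1477], [0.4067, 0.0967]] mean [ 0.5446 -0.0182]
0.2472 -87.41
0.2652 -177.15
0.2446 92.58
0.2652 3.4
bolts [[0.6543, 0.0933], [0.6657, -0.1165], [0.4362, -0.1286], [0.4252, 0.0811]]
stud [ 0.54501877 -0.0180601 ] hub [ 0.54231859 -0.01820579] white [0.64162603 0.00433072] red [0.47746422 0.05571118] blue [ 0.51523206 -0.11253585] knob [ 0.51632041 -0.19370303]
scene stud [ 0.54459341 -0.01374192] white [0.63797866 0.00211481] red [0.47563096 0.05780658] blue [ 0.51708107 -0.10768223] knob [ 0.51372131 -0.19344987]
```

send_rows(linear=[[-27.2,-23.3,0],[-27.2,-23.3,0],[-27.2,-23.3,0],[-27.2,-23.3,0],[-27.2,-23.3,0],[-27.2,-23.3,0],[-27.2,-23.3,0],[-27.2,-23.3,0]], rotation=[[0,0,0],[0,0,0],[0,0,0],[0,0,0],[0,0,0],[0,0,0],[0,0,0],[0,0,0]], hand=[-1,-1,-1,-1,-1,-1,-1,-1])

```text
time_s: 2.22
tool_pos: [0.363, 0.2571, 0.2535]
tool_rot: [180.0, 0.0, 154.8]
ft_force: [0.7, -0.2, 0.1]
finger_gap: 0.0003
finger_force: 0.0
```

send_rows(linear=[[-27.2,-23.3,0],[-27.2,-23.3,0],[-27.2,-23.3,0],[-27.2,-23.3,0],[-27.2,-23.3,0],[-27.2,-23.3,0],[-27.2,-23.3,0],[-27.2,-23.3,0]], rotation=[[0,0,0],[0,0,0],[0,0,0],[0,0,0],[0,0,0],[0,0,0],[0,0,5],[0,0,4.74]], hand=[-1,-1,-1,-1,-1,-1,-1,-1])

```text
time_s: 2.88
tool_pos: [0.4778, -0.0057, 0.2536]
tool_rot: [180.0, 0.1, 144.8]
ft_force: [0.4, -0.1, 0.5]
finger_gap: -0.0002
finger_force: 0.0
```

send_rows(linear=[[0,0,0],[0,0,0]], rotation=[[0,0,0],[0,0,0]], hand=[-1,-1])

```text
time_s: 3.05
tool_pos: [0.4774, -0.0056, 0.2533]
tool_rot: [180.0, -0.0, 144.8]
ft_force: [0.5, 0.2, -0.3]
finger_gap: 0.0003
finger_force: 0.0
```

send_rows(linear=[[0,3.5,25],[0,0,30],[0,0,30],[0,0,20],[0,0,6.5],[0,0,0]], rotation=[[0,0,0],[0,0,0],[0,0,0],[0,0,0],[0,0,0],[0,0,0]], hand=[-1,-1,-1,-1,-1,-1])

```text
time_s: 3.55
tool_pos: [0.4769, 0.0003, 0.1399]
tool_rot: [-179.9, -0.3, 145.1]
ft_force: [0.2, -0.0, -0.1]
finger_gap: -0.0
finger_force: 0.0
```

Run:
```python
from h import *
sc=snap('scene','s2.png'); cv2.imwrite('pics/c3.png',cv2.resize(sc[100:300,220:420,::-1],None,fx=3,fy=3,interpolation=cv2.INTER_CUBIC))
```

```text
(no output)
```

View pics/c3.png

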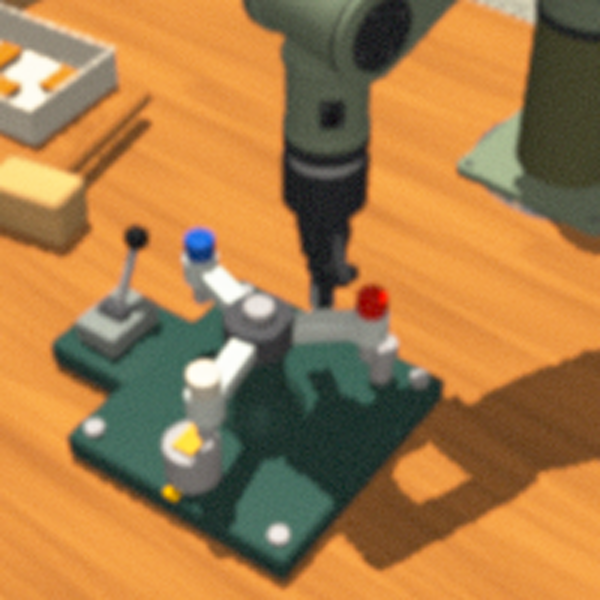

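send_rows(linear=[[1.88,5.85,0],[1.88,5.85,0],[1.88,5.85,0],[1.88,5.85,0],[1.88,5.85,0],[1.88,5.85,0],[1.88,5.85,0],[1.88,5.85,0]], rotation=[[0,0,5],[0,0,5],[0,0,5],[0,0,5],[0,0,5],[0,0,5],[0,0,5],[0,0,5]], hand=[-1,-1,-1,-1,-1,-1,-1,-1])

```text
time_s: 4.27
tool_pos: [0.507, 0.0381, 0.144]
tool_rot: [180.0, 0.2, 104.8]
ft_force: [-3.3, -2.9, 0.6]
finger_gap: 0.0003
finger_force: 1.9
```

```bash
cat >> h.py <<'E'
hub=np.array([.545,-.0175])
def caps(im,ims):
    for n,i,z,bx in (('top',im,.167,(255,100,400,230)),('scene',ims,.162,(230,150,375,300))):
        for k in ('red','blue'):
            m=blob(i,k,bx)
            if m.sum()<25: print(n,k,'hidden',m.sum()); continue
            c,a=cen(m); P=atz(n,c,z)[:2]; d=P-hub
            print(n,k,a,c.round(1),P.round(4),'r',np.hypot(*d).round(4),'ang',np.degrees(np.arctan2(d[1],d[0])).round(1))
def state():
    o=env.observe(); y=np.radians(o['tool_rot'][2]); d=(o['tool_pos'][:2]-hub)*1000
    print(o['time_s'],o['tool_pos'].round(4),o['tool_rot'].round(1),'F',o['ft_force'].round(1),'rel xy in tool',np.round([d@[np.cos(y),np.sin(y)],d@[np.sin(y),-np.cos(y)]],1))
E
python3 - <<'E'
from h import *
a=snap('top','t3.png');b=snap('scene','s3.png'); caps(a,b); state()
E
```

```text
top red hidden 0
top blue 72 [336.7 191.1] [ 0.4739 -0.0842] r 0.0975 ang -136.9
scene red 83 [340.  214.3] [0.5287 0.0835] r 0.1023 ang 99.2
scene blue 46 [304.5 176.3] [ 0.4699 -0.0825] r 0.0993 ang -139.1
4.3667 [0.5084 0.039  0.1442] [1.797e+02 1.000e-01 1.051e+02] F [-0.3 -0.   0.8] rel xy in tool [ 64.1 -20.7]
```

send_rows(linear=[[1.88,5.85,0],[1.88,5.85,0],[1.88,5.85,0],[1.88,5.85,0],[1.88,5.85,0],[1.88,5.85,0],[1.88,5.85,0],[1.88,5.85,0]], rotation=[[0,0,5],[0,0,5],[0,0,5],[0,0,5],[0,0,5],[0,0,5],[0,0,5],[0,0,5]], hand=[-1,-1,-1,-1,-1,-1,-1,-1])

```text
time_s: 5.03
tool_pos: [0.5522, 0.0516, 0.1429]
tool_rot: [-179.9, 0.0, 64.9]
ft_force: [-3.6, 0.2, 1.3]
finger_gap: -0.0001
finger_force: 1.8
```

send_rows(linear=[[1.88,5.85,0],[1.88,5.85,0],[1.88,5.85,0],[1.88,5.85,0],[1.88,5.85,0],[1.1,3.5,0],[0.7,2.3,0],[0,0,0]], rotation=[[0,0,5],[0,0,5],[0,0,5],[0,0,5],[0,0,5],[0,0,3],[0,0,2],[0,0,0]], hand=[-1,-1,-1,-1,-1,-1,-1,-1])

```text
time_s: 5.7
tool_pos: [0.5871, 0.0393, 0.1428]
tool_rot: [-180.0, -0.0, 35.1]
ft_force: [-2.5, 1.0, -0.3]
finger_gap: 0.0001
finger_force: 0.8
```

Run:
```python
from h import *
a=snap('top','t4.png');b=snap('scene','s4.png'); caps(a,b); state()
```

```text
top red hidden 0
top blue hidden 0
scene red 101 [300.9 229.4] [0.6318 0.0403] r 0.1043 ang 33.7
scene blue 60 [339.8 190.4] [0.4555 0.0289] r 0.1008 ang 152.6
5.8 [0.5871 0.0393 0.1427] [-180.    -0.    35.2] F [-3.2  0.1  0.9] rel xy in tool [ 67.1 -22.2]
```

send_rows(linear=[[1.6,5.9,0],[1.6,5.9,0],[1.6,5.9,0],[1.6,5.9,0],[1.0,3.6,0],[0.5,2.3,0],[0.3,1.2,0],[0,0,0]], rotation=[[0,0,5],[0,0,5],[0,0,5],[0,0,5],[0,0,3],[0,0,2],[0,0,1],[0,0,0]], hand=[-1,-1,-1,-1,-1,-1,-1,-1])

```text
time_s: 6.47
tool_pos: [0.6078, 0.015, 0.1426]
tool_rot: [-180.0, -0.2, 9.1]
ft_force: [0.7, 2.1, 0.5]
finger_gap: -0.0002
finger_force: 1.4
```

Run:
```python
from h import *
a=snap('top','t5.png');b=snap('scene','s5.png'); caps(a,b); state()
```

```text
top red hidden 0
top blue hidden 0
scene red 109 [284.  224.5] [ 0.6452 -0.0031] r 0.1012 ang 8.2
scene blue 55 [344.1 201.5] [0.4834 0.0636] r 0.1019 ang 127.2
6.5667 [0.6078 0.015  0.1426] [-180.    -0.2    9.1] F [0.9 3.1 0.3] rel xy in tool [ 67.1 -22.2]
```

send_rows(linear=[[0.4,1.2,0],[0.4,1.2,0],[0.4,1.2,0],[0,0,0],[0,-4,0],[0,-6,-10],[0,0,-40],[0,-20,-41]], rotation=[[0,0,1],[0,0,1],[0,0,1],[0,0,0],[0,0,0],[0,0,0],[0,0,0],[0,0,0]], hand=[-1,-1,-1,-1,-1,-1,-1,-1])

```text
time_s: 7.23
tool_pos: [0.6035, 0.0368, 0.2277]
tool_rot: [179.9, 0.4, 5.8]
ft_force: [1.3, 0.2, 0.7]
finger_gap: -0.0
finger_force: 0.0
```

send_rows(linear=[[-25,-41,-10],[-25,-41,0],[-25,-41,0],[-25,-41,0],[-25,-41,0],[-25,-41,0],[0,0,0]], rotation=[[0,0,0],[0,0,0],[0,0,0],[0,0,0],[0,0,0],[0,0,0],[0,0,0]], hand=[-1,-1,-1,-1,-1,-1,-1])

```text
time_s: 7.82
tool_pos: [0.4491, 0.2417, 0.2378]
tool_rot: [-179.9, 0.2, 6.4]
ft_force: [0.7, -0.7, -0.4]
finger_gap: -0.0001
finger_force: 0.0
```

Run:
```python
from h import *
a=snap('top','t6.png');b=snap('scene','s6.png'); caps(a,b); state()
cv2.imwrite('pics/c4.png',cv2.resize(a[110:230,255:400,::-1],None,fx=5,fy=5,interpolation=cv2.INTER_CUBIC))
```

```text
top red 79 [310.7 130.2] [ 0.6456 -0.0107] r 0.1008 ang 3.8
top blue 77 [282.6 184.5] [0.4917 0.0675] r 0.1003 ang 122.1
scene red 106 [281.8 223.4] [ 0.6458 -0.0101] r 0.1011 ang 4.2
scene blue 61 [343.9 203.3] [0.4895 0.0675] r 0.1015 ang 123.1
7.9167 [0.4531 0.238  0.238 ] [179.9  -0.    6.2] F [ 1.1 -0.4 -0.8] rel xy in tool [ -63.6 -263.9]
```

View pics/c4.png

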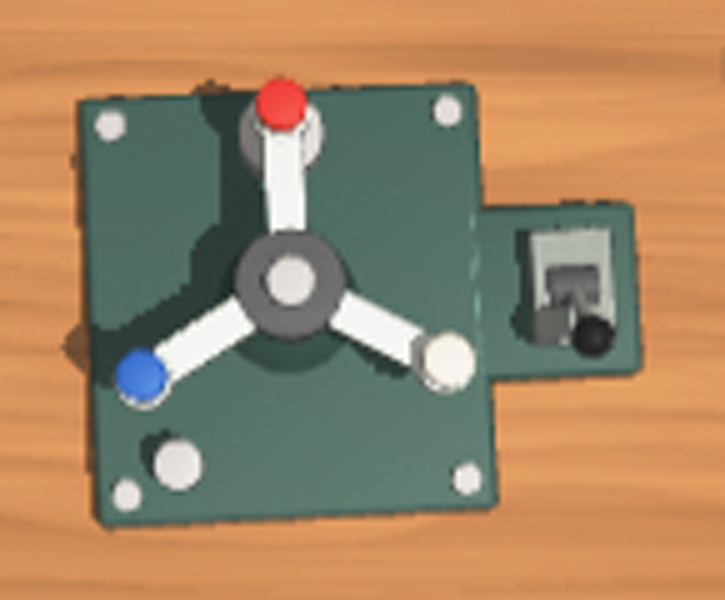

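Run:
```python
from h import *
A=lambda u,v,z:atz('top',[255+u/5,110+v/5],z)[:2]
print('anvil',A(281.5,131,.07),'white',A(447,360,.167),'red',A(281,104,.167),'blue',A(143,375,.167),'stud',A(291,280,.159))
M=lambda p:A(p[0],p[1],.03)
# regenerate plate edges by line fits on greenness
im=cv2.imread('pics/t6.png').astype(float); g=cv2.GaussianBlur(im[...,2]-im[...,1],(3,3),0) # wood>0, plate<0
def cross(line):
    s=np.nonzero((line[:-1]>0)!=(line[1:]>0))[0]; return [i+line[i]/(line[i]-line[i+1]) for i in s]
out={}
for nm,rng in(('left',list(range(136,155))+list(range(192,208))),('right',list(range(133,148))+list(range(192,205)))):
    P=[]
    for v in rng:
        c=cross(g[v,255:400]); 
        if c: P.append(atz('top',[255+(c[0] if nm=='left' else c[-1]),v],.03)[:2])
    P=np.array(P); f=np.polyfit(P[:,0],P[:,1],1); r=P[:,1]-np.polyval(f,P[:,0]); k=abs(r)<.002; f=np.polyfit(P[k,0],P[k,1],1); print(nm,len(P),k.sum(),np.degrees(np.arctan(f[0])),np.polyval(f,.545))
for nm in('top','bottom'):
    P=[]
    for u in range(277,348):
        c=cross(g[110:235,u]); 
        if c: P.append(atz('top',[u,110+(c[0] if nm=='top' else c[-1])],.03)[:2])
    P=np.array(P); f=np.polyfit(P[:,1],P[:,0],1)
    for _ in range(3): r=P[:,0]-np.polyval(f,P[:,1]); k=abs(r)<.0025; f=np.polyfit(P[k,1],P[k,0],1)
    print(nm,len(P),k.sum(),-np.degrees(np.arctan(f[0])),np.polyval(f,-.0175))
```

```text
anvil [ 0.64561578 -0.01302471] white [ 0.49941444 -0.1057547 ] red [ 0.64401638 -0.01203034] blue [0.49033088 0.06473646] stud [ 0.54501877 -0.0180601 ]
left 35 35 2.9309386845464136 0.10729919367171727
right 28 28 2.9089826476772185 -0.13915474915853746Traceback (most recent call last):
  File "<stdin>", line 22, in <module>
    raise TypeError("expected non-empty vector for x")
TypeError: expected non-empty vector for x
```

Top view: the red cap at (311,130) sits over the anvil. The turret is at about 3.2° and the stand yaw at 2.9°, so it is aligned to within about 0.3°. Now the lever.

send_rows(linear=[[-2.7,30,0],[-2.7,36,0],[-2.7,36,0],[-2.7,36,0],[-2.7,36,0],[-2.7,36,0],[-2.7,36,0],[-2.7,36,0]], rotation=[[0,0,0],[0,0,0],[0,0,0],[0,0,0],[0,0,0],[0,0,0],[0,0,0],[0,0,0]], hand=[-1,-1,-1,-1,-1,-1,-1,-1])

```text
time_s: 8.58
tool_pos: [0.4622, -0.0493, 0.2381]
tool_rot: [179.9, 0.0, 5.9]
ft_force: [0.0, -0.5, -0.9]
finger_gap: -0.0
finger_force: 0.0
```

send_rows(linear=[[-2.7,36,0],[-2.7,36,0],[-2.7,36,0],[-2.5,30,0],[0,15,0],[0,0,0],[0,0,0]], rotation=[[0,0,0],[0,0,0],[0,0,0],[0,0,0],[0,0,3.2],[0,0,0],[0,0,0]], hand=[-1,-1,-1,-1,-1,-1,-1])

```text
time_s: 9.17
tool_pos: [0.4672, -0.2009, 0.2376]
tool_rot: [-180.0, 0.1, 2.6]
ft_force: [1.1, 0.2, -0.1]
finger_gap: -0.0004
finger_force: 0.0
```

Run:
```python
from h import *
state()
```

```text
9.1667 [ 0.4672 -0.2009  0.2376] [-1.8e+02  1.0e-01  2.6e+00] F [ 1.1  0.2 -0.1] rel xy in tool [-86.1 179.7]
```

send_rows(linear=[[0,-4.5,20],[0,0,35],[0,0,35],[0,0,20],[0,0,0],[10,0,0],[10,0,0],[8,0,0]], rotation=[[0,0,0],[0,0,0],[0,0,0],[0,0,0],[0,0,0],[0,0,0],[0,0,0],[0,0,0]], hand=[-1,-1,-1,-1,-1,-1,-1,-1])

```text
time_s: 9.83
tool_pos: [0.4985, -0.1938, 0.1304]
tool_rot: [179.8, -0.2, 2.9]
ft_force: [-1.6, -0.3, 1.6]
finger_gap: 0.0001
finger_force: 0.9
```

send_rows(linear=[[8,0,0],[8,0,0],[8,0,0],[8,0,0],[8,0,0],[8,0,0],[8,0,0],[5,0,0]], rotation=[[0,0,0],[0,0,0],[0,0,0],[0,0,0],[0,0,0],[0,0,0],[0,0,0],[0,0,0]], hand=[-1,-1,-1,-1,-1,-1,-1,-1])

```text
time_s: 10.5
tool_pos: [0.5574, -0.1898, 0.1274]
tool_rot: [-180.0, 0.0, 2.8]
ft_force: [-0.2, -0.9, -0.2]
finger_gap: 0.0004
finger_force: 0.4
```

Run:
```python
from h import *
b=snap('scene','s7.png'); state()
cv2.imwrite('pics/c5.png',cv2.resize(b[130:300,220:375,::-1],None,fx=3.5,fy=3.5,interpolation=cv2.INTER_CUBIC))
```

```text
10.55 [ 0.5581 -0.1899  0.1275] [-1.8e+02 -1.0e-01  2.8e+00] F [ 0.6 -0.2 -0. ] rel xy in tool [  4.6 172.8]
```

View pics/c5.png

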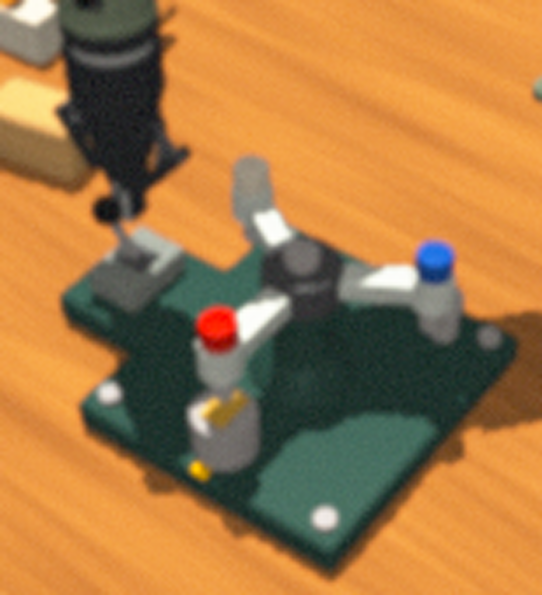

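The knob at crop (107,209) is being pushed to the anvil end, and the tag is still on the anvil. I'll push on in small steps to the stop.

send_rows(linear=[[3,0,0],[3,0,0],[3,0,0],[0,0,0]], rotation=[[0,0,0],[0,0,0],[0,0,0],[0,0,0]], hand=[-1,-1,-1,-1])

```text
time_s: 10.88
tool_pos: [0.5659, -0.1895, 0.1277]
tool_rot: [-180.0, -0.0, 2.8]
ft_force: [-0.1, 0.2, 0.7]
finger_gap: -0.0003
finger_force: 0.1
```

send_rows(linear=[[2,0,0],[0,0,0],[0,0,0]], rotation=[[0,0,0],[0,0,0],[0,0,0]], hand=[-1,-1,-1])

```text
time_s: 11.13
tool_pos: [0.5677, -0.1895, 0.1279]
tool_rot: [180.0, -0.0, 2.8]
ft_force: [0.5, -0.1, 0.2]
finger_gap: 0.0007
finger_force: 0.1
```

send_rows(linear=[[2,0,0],[0,0,0],[0,0,0]], rotation=[[0,0,0],[0,0,0],[0,0,0]], hand=[-1,-1,-1])

```text
time_s: 11.38
tool_pos: [0.5691, -0.1894, 0.1277]
tool_rot: [-180.0, 0.1, 2.8]
ft_force: [-3.0, 0.7, 0.2]
finger_gap: 0.0001
finger_force: 1.3
```

send_rows(linear=[[2,0,0],[0,0,0],[0,0,0]], rotation=[[0,0,0],[0,0,0],[0,0,0]], hand=[-1,-1,-1])

```text
time_s: 11.63
tool_pos: [0.5694, -0.1894, 0.1276]
tool_rot: [-180.0, 0.3, 2.8]
ft_force: [-6.7, -0.2, 4.1]
finger_gap: 0.0002
finger_force: 4.1
```

Run:
```python
from h import *
b=snap('scene','s8.png'); state()
cv2.imwrite('pics/c6.png',cv2.resize(b[140:240,225:305,::-1],None,fx=6,fy=6,interpolation=cv2.INTER_CUBIC))
for x in((.592,-.190,.122),): print((proj('scene',x)-[225,140])*6)
```

```text
11.6833 [ 0.5694 -0.1894  0.1276] [-180.     0.3    2.8] F [-8.  -1.3  5. ] rel xy in tool [ 16.  172.9]
[132.6785684  321.34972889]
```

View pics/c6.png

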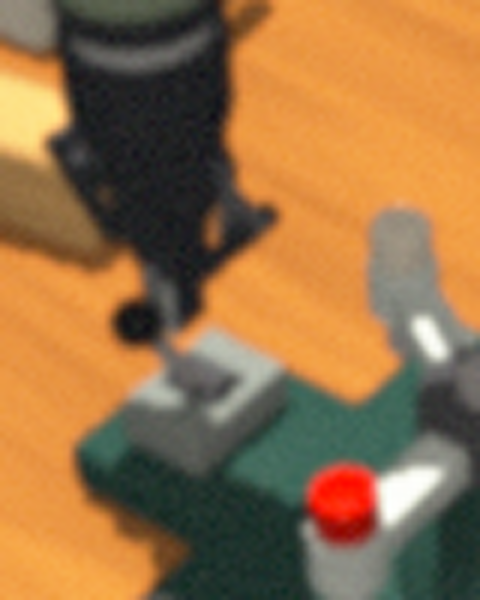

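The knob at crop (135,321) is at its predicted locked position (133,321), and the force is rising against the stop. I'll back off, clear the hand and recheck.

send_rows(linear=[[-4,0,0],[-15,0,0],[-15,0,0],[-15,0,0],[0,0,-30],[0,0,-40],[0,0,-40],[-10,20,0]], rotation=[[0,0,0],[0,0,0],[0,0,0],[0,0,0],[0,0,0],[0,0,0],[0,0,0],[0,0,0]], hand=[-1,-1,-1,-1,-1,-1,-1,-1])

```text
time_s: 12.35
tool_pos: [0.5199, -0.2125, 0.2481]
tool_rot: [179.5, -1.0, 3.0]
ft_force: [1.8, -1.1, 2.2]
finger_gap: -0.0002
finger_force: 0.0
```

send_rows(linear=[[-20,40,0],[-20,40,0],[-20,40,0],[-10,20,0],[0,0,0],[0,0,0],[0,0,0]], rotation=[[0,0,0],[0,0,0],[0,0,0],[0,0,0],[0,0,0],[0,0,0],[0,0,0]], hand=[-1,-1,-1,-1,-1,-1,-1])

```text
time_s: 12.93
tool_pos: [0.4546, -0.3466, 0.2378]
tool_rot: [-180.0, -0.1, 2.8]
ft_force: [0.1, 0.1, 0.1]
finger_gap: 0.0003
finger_force: 0.0
```

Run:
```python
from h import *
a=snap('top','t9.png');b=snap('scene','s9.png'); caps(a,b); state()
A=np.hstack([cv2.resize(x[y0:y0+120,x0:x0+130,::-1],None,fx=3,fy=3,interpolation=cv2.INTER_CUBIC) for x,y0,x0 in((a,110,260),(b,170,235))])
cv2.imwrite('pics/c7.png',A)
```

```text
top red 76 [310.8 130.2] [ 0.6457 -0.0108] r 0.1009 ang 3.8
top blue 77 [282.6 184.5] [0.4917 0.0675] r 0.1003 ang 122.1
scene red 121 [281.6 222.9] [ 0.6448 -0.0116] r 0.0999 ang 3.4
scene blue 63 [343.7 203.3] [0.4897 0.067 ] r 0.101 ang 123.2
13.0333 [ 0.4549 -0.3458  0.2377] [-180.    -0.     2.9] F [0.3 0.1 0.4] rel xy in tool [-106.6  323.3]
```

View pics/c7.png

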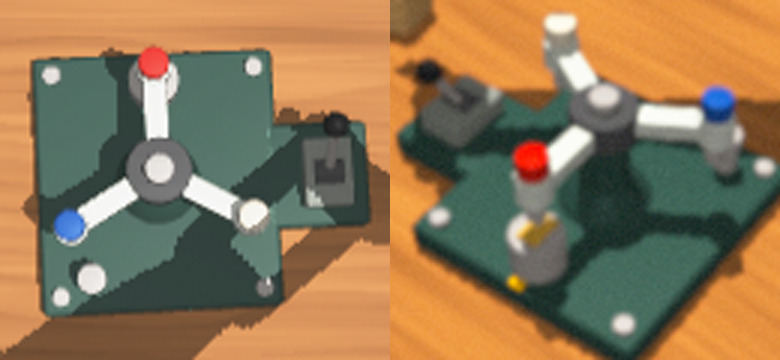

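The final view shows red over the anvil, the lever locked at the anvil end, and the tag and spare die in place. The hand is clear.

```bash
python3 -c "
from rig import order; print(order.hand_in())"
```

```text
the job is handed in; nothing more can be done
None
```

The job is handed in: the red-capped die stands over the anvil (within about 0.3° by camera), the lock lever was then pushed to its stop at the anvil end, the tag and spare die are still in place, and the hand is clear.

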